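# Find the size of an unmarked knitting needle in a needle gauge

## Robot

A 7-joint arm with a two-finger parallel gripper is mounted at the origin on the work surface. World frame = base frame: x ahead of the robot, y to its left, z up, the work surface at z = 0. Lengths are in mm, angles in rad, forces in N, time in s.
With the tool pointing down it reaches from about 425 to 1025 mm from the base axis. Payload 9.4 kg.
Tool frame: the origin (TCP) lies midway between the tips of the shut fingers; the grasp point (between the pads) lies 19 mm behind it; z points along the fingers, y is the direction in which the jaws open and shut (so a half turn about z gives the same grasp; the last joint's range is limited). The gripper opens to 85 mm and grips with 20 to 120 N. Pads are 22 mm wide; open, the fingers measure 114 mm over their backs; the gripper's body (76 mm by 85 mm) begins 54 mm behind the grasp point. The pads swing forward as they close: fully open they stand 13 mm farther back than shut.
Start: joints at [1.12, 0.599, -0.003, 1.599, 0.002, 0.943, -0.08], TCP at [264.729, -674.939, 231.275] pointing down, gripper open.
Joint ranges: [-2.57, 2.57], [-0.35, 1.97], [-1.29, 1.29], [0.11, 2.56], [-1.05, 4.19], [0.11, 1.86], [-2.63, 2.63]. Speed limits (rad/s): [2.22, 2.22, 3.01, 3.01, 3.14, 3.14, 3.14].

## Interface

Orientations are given as a unit quaternion [x, y, z, w].
In Python, from bench import robot, vision gives the robot as it stands.
- The arm moves only by the shell command python3 -m inch 'ROWS' [OPENING] [FORCE]. ROWS is JSON, a list of rows, each an object of numbers: "tx", "ty", "tz": the shift along the world's x, y, z in mm; "yaw": the turn about the world's z in degrees. In form: [{"tx": .., "ty": .., "tz": .., "yaw": ..}, ...]. A call has 1 to 12 rows; each row is the pose to reach, as a shift and turn from the pose commanded when the call began; what a row does not reach only later rows make up. A row lasts 1/12 s, in which the tool goes at most 41.7 mm and 7.16 degrees, less where a joint would pass 70% of its speed; a pose out of reach is approached as far as the arm can. A call with a gripper value outside its range is refused whole. OPENING is the opening, from 0 (shut) to 1 (fully open), set as the call begins (- or left out, the last holds). The fingers move at their own pace and stop on an object; FORCE is the grip in N (left out, the last holds). Time passes only in rows, so rows that repeat a pose let the fingers close. It gives the time, the measured TCP pose, the force and the opening at its end, in the units of the state.
- robot.get_obs(): the state, without advancing time (a new reading comes with each control period).
- vision.get_image(name): name is "scene" or "side" or "wrist"; returns the picture (400x640x3 uint8, blue, green, red); there is no depth.
- vision.camera_params(name): a dict with "fx", "fy", "cx", "cy" (pixels), "rvec" (rotation vector, rad) and "tvec" (3), from world to camera coordinates, as OpenCV has them; the wrist camera has in their place "T_tool_cam" (4x4, takes a point from camera to tool coordinates, whose origin is the TCP and whose axes are the flange's). Camera axes: x right, y down, z forward; pixel columns grow to the right and rows downward; lengths in mm; the calibration is good to about 2 mm. A picture is of the moment at which its call begins: read the wrist's pose just before it. camera_params takes no time and is no camera call.
- robot.finish_job(): hands the job in, once; it reports no verdict.
The state is a dict: "clock": time; "qpos": joint angles; "joint_vel": joint speeds; "joint_torque": joint torques, N m; "eef_pos": TCP position; "tool_rot": TCP orientation; "wrist_force": force on the tool from outside, world axes, zero at the start; "moment": the same for the moment, N m; "opening": finger opening in mm.
Only numpy, scipy, OpenCV 4.12 (cv2) and the standard library are available. Lean on these libraries where they do the work, as an engineer would, in place of code of your own. Each camera call takes 0.05 s, during which the arm holds its last target. There are 200 camera calls.

## Task

Find the size of the unmarked knitting needle that hangs in the wooden pen cup: feel for the smallest hole of the gauge that it goes right through, making sure of it by gently pressing the point for a moment into the next smaller hole, which must stop it. Then leave it hanging point down in that smallest passing hole, lowered (not dropped) until its cap lies flat on the plate. Go easy on the gauge, and leave the pen cup standing and the other needles and everything else where they are.

Things in the scene. Friction and masses are not known exactly. Their poses are not given: they have to be found in the camera images.
- needle_a: one of three wooden knitting-needle tips, 30 to 100 g, hanging upright by its cap in the pen cup (the one to gauge) or the rack. Round shank 15, 20 or 25 mm thick (unmarked), 100 mm from cap to point, tapering over the last 18 to 36 mm to 6 mm. Dark cap, alike on all: flange 38 mm wide, 6 thick; above it a round grip 25 mm wide, 28 tall. Origin: centre of the flange's underside; z up the axis
- needle_b: one of three wooden knitting-needle tips, 30 to 100 g, hanging upright by its cap in the pen cup (the one to gauge) or the rack. Round shank 15, 20 or 25 mm thick (unmarked), 100 mm from cap to point, tapering over the last 18 to 36 mm to 6 mm. Dark cap, alike on all: flange 38 mm wide, 6 thick; above it a round grip 25 mm wide, 28 tall. Origin: centre of the flange's underside; z up the axis
- needle_c: one of three wooden knitting-needle tips, 30 to 100 g, hanging upright by its cap in the pen cup (the one to gauge) or the rack. Round shank 15, 20 or 25 mm thick (unmarked), 100 mm from cap to point, tapering over the last 18 to 36 mm to 6 mm. Dark cap, alike on all: flange 38 mm wide, 6 thick; above it a round grip 25 mm wide, 28 tall. Origin: centre of the flange's underside; z up the axis
- needle_a_tip (a point): the point (lower end) of needle_a, on its axis, 100 mm below its body's origin; hidden in the bore at the start
- needle_b_tip (a point): the point (lower end) of needle_b, on its axis, 100 mm below its body's origin; hidden in the bore at the start
- needle_c_tip (a point): the point (lower end) of needle_c, on its axis, 100 mm below its body's origin; hidden in the bore at the start
- gauge: needle gauge: aluminium plate 62 mm wide, 236 long (along its y), 6 thick, bent to a bridge 120 mm tall, open below, fixed to the glass by suction feet. Four through holes in a row, each 1 mm wider than its size. A too thick needle wedges by its taper, point 5 to 28 mm below the top face (a push of 3 to 5 N tells); one that passes slides on down to its flange. Origin: on the desk under its centre
- hole10 (a point): centre of the gauge's hole for size 10, at the plate's top face (11 mm wide, first in the row at +y, y = +78 mm in the gauge's frame)
- hole15 (a point): centre of the gauge's hole for size 15, at the plate's top face (16 mm wide, y = +30 mm in the gauge's frame)
- hole20 (a point): centre of the gauge's hole for size 20, at the plate's top face (21 mm wide, y = -22 mm in the gauge's frame)
- hole25 (a point): centre of the gauge's hole for size 25, at the plate's top face (26 mm wide, y = -80 mm, last in the row in the gauge's frame)
- pen_cup: pale wooden pen cup, loose, 60 mm wide and 122 mm tall, thick-walled, with one upright bore 30 mm wide and 112 mm deep; 0.45 kg. Origin: centre of its underside. A needle hangs in it, its flange on the cup's rim, up to 2 mm off the bore's centre
- rack: wooden needle rack, 122 mm tall, 90 by 160 mm, fixed, in which the two other needles hang. Origin: centre of its underside
- pill_organizer: translucent four-day pill organizer, 116 by 34 by 23 mm, lying on the desk; bystander. Origin: centre of its underside, x along its length
- pill_bottle: white pill bottle, 38 mm wide, 74 mm tall; bystander. Origin: centre of its underside
- coaster: blue ceramic coaster, 96 mm wide, 8 mm thick; bystander. Origin: centre of its underside
- tape_measure: round white tape measure, 52 mm wide, 18 mm thick, lying flat; bystander. Origin: centre of its underside
- stapler: black stapler, 130 by 34 by 55 mm; bystander. Origin: centre of its underside, x along its length

How it is judged:
By the outcome, as a careful person would: the job done as asked, in the order asked, and still so for the second after the job is handed in, with the robot touching nothing.
It also fails if it takes over 67 s, if anything falls off the work surface, if the arm or the gripper's body presses on something with over 40 N, if the wrist force passes 120 N, or if a joint passes its speed limit or range.

## Working session

There is one attempt and no reset: what is moved stays moved. The work goes in short steps, Python scripts to look and compute and a shell command to move; the robot and the scene stay as the last step left them, time stands still between calls to the robot, and variables do not carry over. Pictures are saved under pics/ and viewed, about 8 in all and at most 12, crops included, and the job is handed in when it is done.

```bash
ls; mkdir -p pics
python3 - <<'E'
from bench import robot, vision
import cv2, numpy as np
o=robot.get_obs(); print(o)
for n in ("scene","side","wrist"):
    p=vision.camera_params(n); print(n,p)
a=vision.get_image("scene"); b=vision.get_image("side")
cv2.imwrite("pics/scene0.png",a); cv2.imwrite("pics/side0.png",b)
E
```

```text
pics
{'clock': 0.0, 'qpos': array([ 1.12031957,  0.60018054, -0.00253863,  1.60017248,  0.00176765,
        0.94293149, -0.079754  ]), 'joint_vel': array([ 1.33121708e-03, -2.56717039e-03,  2.53083294e-04, -7.66941393e-04,
       -4.63872060e-04, -5.48451732e-04,  9.69798181e-05]), 'joint_torque': array([-4.04622951e-04, -7.76455951e+01,  1.56433962e+00, -2.58012897e+01,
        1.21746227e-02,  9.00682120e-03, -2.48836983e-05]), 'eef_pos': array([ 264.52254846, -674.47194424,  230.36179463]), 'tool_rot': array([ 9.82579194e-01,  1.85842446e-01, -2.20212645e-04, -8.15602576e-04]), 'wrist_force': array([ 0.33905267,  0.56136278, -0.26846099]), 'moment': array([-0.03178686, -0.0475303 ,  0.03956467]), 'opening': 85.41028808416978}
scene {'fx': 392.66403224759705, 'fy': 392.66403224759705, 'cx': 316.5389988677467, 'cy': 198.16566447651337, 'rvec': array([ 1.75347651,  2.14086696, -0.57359168]), 'tvec': array([  -9.32957526, -461.73624088, 1435.90598064])}
side {'fx': 480.45265236317334, 'fy': 480.45265236317334, 'cx': 321.66733957687177, 'cy': 197.0298626662977, 'rvec': array([ 2.31098006, -0.11048035,  0.0776393 ]), 'tvec': array([-529.1924634 ,  204.90034816, 1397.86748463])}
wrist {'fx': 279.58184766690283, 'fy': 279.58184766690283, 'cx': 321.76808535439, 'cy': 199.46537269104732, 'T_tool_cam': array([[ 4.04563548e-04, -9.53715387e-01, -3.00710485e-01,
         7.68420189e+01],
       [ 9.99998915e-01,  8.11855091e-04, -1.22947354e-03,
         6.85616984e-01],
       [ 1.41670117e-03, -3.00709662e-01,  9.53714681e-01,
        -1.43818732e+02],
       [ 0.00000000e+00,  0.00000000e+00,  0.00000000e+00,
         1.00000000e+00]])}
```

View pics/scene0.png

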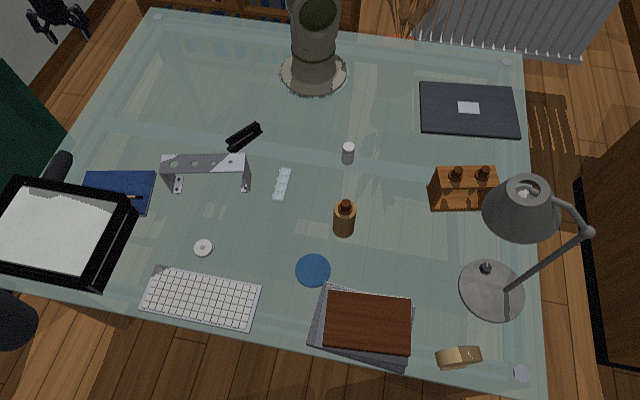

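View pics/side0.png

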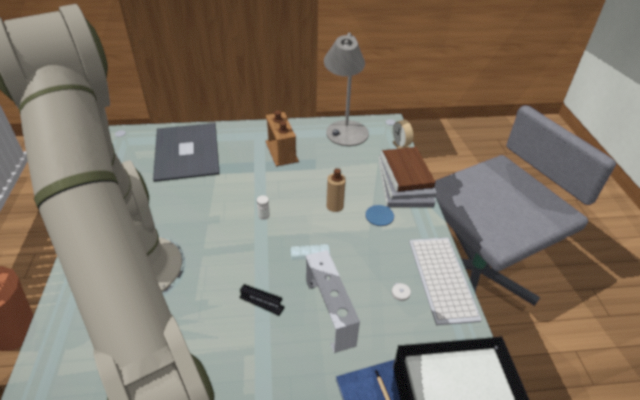

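The scene view shows the cup at about (344,218) and the gauge at (205,163). In the side view the cup is at (336,190) and the gauge at (332,290). Next I'll make one enlarged composite of both.

Run:
```python
import cv2, numpy as np
a=cv2.imread("pics/scene0.png"); b=cv2.imread("pics/side0.png")
def c(im,x,y,w,h,s): return cv2.resize(im[y:y+h,x:x+w],None,fx=s,fy=s,interpolation=cv2.INTER_CUBIC)
out=np.zeros((600,800,3),np.uint8)
out[0:240,0:400]=c(a,152,140,100,60,4)     # scene gauge
out[0:240,400:600]=c(a,320,190,50,60,4)    # scene cup
out[240:600,0:240]=c(b,300,240,60,90,4)     # side gauge
out[240:480,400:600]=c(b,312,160,50,60,4)   # side cup
cv2.imwrite("pics/comp.png",out)
```

```text
(no output)
```

View pics/comp.png

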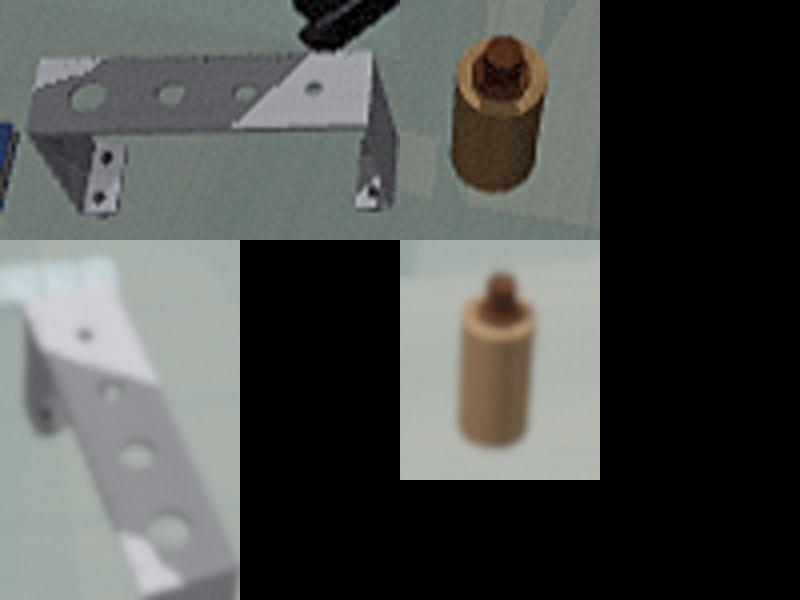

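The composite gives the hole centres and grip top in both views. In the scene view, hole25 is at (88,96) and hole10 at (314,88) in crop pixels. In the side view, hole25 is at (170,531) and hole10 at (85,335). The grip top is at (503,45) and (503,278).

```bash
cat > h.py <<'E'
import cv2, numpy as np
from scipy.spatial.transform import Rotation as R
from bench import robot, vision
def ray_fixed(n,uv):
    p=vision.camera_params(n); M=R.from_rotvec(p["rvec"]).as_matrix()
    d=M.T@np.array([(uv[0]-p["cx"])/p["fx"],(uv[1]-p["cy"])/p["fy"],1]); return -M.T@p["tvec"], d/np.linalg.norm(d)
def ray_wrist(pos,q,uv):
    p=vision.camera_params("wrist"); T=p["T_tool_cam"]; M=R.from_quat(q).as_matrix()
    d=M@T[:3,:3]@np.array([(uv[0]-p["cx"])/p["fx"],(uv[1]-p["cy"])/p["fy"],1]); return M@T[:3,3]+pos, d/np.linalg.norm(d)
def tri(rs):
    A=sum(np.eye(3)-np.outer(d,d) for c,d in rs); b=sum((np.eye(3)-np.outer(d,d))@c for c,d in rs)
    x=np.linalg.solve(A,b); return x,[np.linalg.norm((np.eye(3)-np.outer(d,d))@(x-c)) for c,d in rs]
def atz(r,z): return r[0]+r[1]*(z-r[0][2])/r[1][2]
def proj_wrist(pos,q,X):
    p=vision.camera_params("wrist"); T=p["T_tool_cam"]; M=R.from_quat(q).as_matrix()
    x=T[:3,:3].T@(M.T@(np.array(X)-pos)-T[:3,3]); return p["fx"]*x[0]/x[2]+p["cx"],p["fy"]*x[1]/x[2]+p["cy"]
E
python3 - <<'E'
from h import *
np.set_printoptions(precision=1,suppress=True)
S=lambda x,y,s: ray_fixed("scene",((x-1.5)/4+s[0],(y-1.5)/4+s[1]))
D=lambda x,y,s: ray_fixed("side",((x-1.5)/4+s[0],(y-1.5)/4+s[1]))
P={}
for k,a,b in (("25",(88,96),(170,531)),("20",(172,93),(138,453)),("15",(246,92),(112,392)),("10",(314,88),(85,335))):
    P[k],e=tri([S(*a,(152,140)),D(b[0],b[1]-240,(300,240))]); print(k,P[k],e)
x,e=tri([S(503-400,45,(320,190)),D(503-400,278-240,(312,160))]); print("griptop",x,e)
d=P["10"]-P["25"]; print("len",np.linalg.norm(d),"yaw of gauge y",np.degrees(np.arctan2(d[1],d[0])))
o=robot.get_obs(); M=R.from_quat(o["tool_rot"]).as_matrix(); print(M)
E
```

```text
25 [ 550.6 -284.4  117.8] [np.float64(1.2315672956762342), np.float64(1.2315672956761046)]
20 [ 538.  -226.7  119.3] [np.float64(0.9469253326245769), np.float64(0.946925332624649)]
15 [ 527.  -176.8  118.2] [np.float64(0.4837402475398333), np.float64(0.48374024753990336)]
10 [ 514.9 -130.1  119.8] [np.float64(1.1327186697020386), np.float64(1.1327186697021812)]
griptop [600.1 207.7 160.9] [np.float64(0.3475905527482861), np.float64(0.34759055274820494)]
len 158.3711326317261 yaw of gauge y 103.04507314855391
[[ 0.9  0.4 -0. ]
 [ 0.4 -0.9  0. ]
 [-0.  -0.  -1. ]]
```

Triangulated heights agree with the text (plate about 119 mm, grip top about 160 mm). I'll pass over the gauge on the way for a closer look.

```bash
python3 -m inch '[{"tx":20,"ty":33,"tz":10},{"tx":265,"ty":470,"tz":70},{"tx":265,"ty":470,"tz":70},{"tx":265,"ty":470,"tz":70},{"tx":265,"ty":470,"tz":70},{"tx":265,"ty":470,"tz":70},{"tx":265,"ty":470,"tz":70},{"tx":265,"ty":470,"tz":70},{"tx":265,"ty":470,"tz":70},{"tx":265,"ty":470,"tz":70},{"tx":265,"ty":470,"tz":70},{"tx":265,"ty":470,"tz":70}]' 1 30
python3 -m inch '[{"tx":20,"ty":34,"tz":5},{"tx":20,"ty":34,"tz":5},{"tx":20,"ty":34,"tz":5},{"tx":20,"ty":34,"tz":5}]'
python3 - <<'E'
from h import *
o=robot.get_obs(); im=vision.get_image("wrist"); cv2.imwrite("pics/w1.png",im)
print(o["clock"],o["qpos"],o["eef_pos"],o["tool_rot"],o["joint_vel"].max())
np.savez("w1.npz",pos=o["eef_pos"],q=o["tool_rot"])
for X in ((550.6,-284,120),(538,-227,120),(527,-177,120),(515,-130,120)): print(proj_wrist(o["eef_pos"],o["tool_rot"],X))
E
```

```text
0.1 [ 1.12030565  0.60003106 -0.00255861  1.60006322  0.00175884  0.94287162
 -0.07982152] [ 264.58551614 -674.54461262  230.50846351] [ 9.82583255e-01  1.85821625e-01 -1.69659293e-04 -6.64250679e-04] 0.0008188864737872047
(np.float64(-183.77330797108493), np.float64(-568.0311340946007))
(np.float64(-307.605562341992), np.float64(-599.4870112365447))
(np.float64(-420.0794731560717), np.float64(-628.2300662618406))
(np.float64(-527.5798045288512), np.float64(-650.1984037219984))validation failed for argument at $[0]...
validation failed for argument at $[0]...
```

View pics/w1.png

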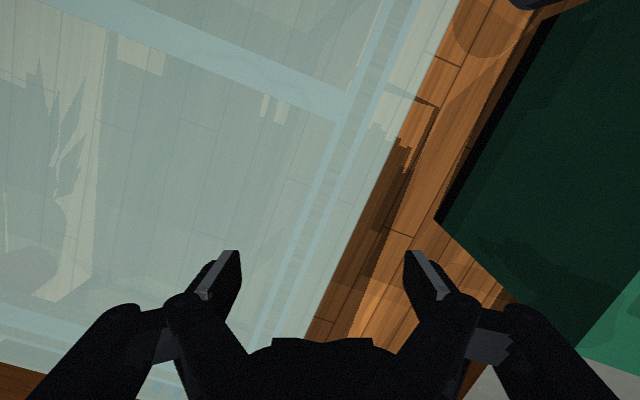

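The picture still shows the start pose, because the rows were refused: each needs all four keys. It shows the fingers at the bottom, with tips near (235,255) and (410,255). I'll rerun the move with every key.

```bash
python3 -m inch '[{"tx":20,"ty":33,"tz":10,"yaw":0},{"tx":265,"ty":470,"tz":70,"yaw":0},{"tx":265,"ty":470,"tz":70,"yaw":0},{"tx":265,"ty":470,"tz":70,"yaw":0},{"tx":265,"ty":470,"tz":70,"yaw":0},{"tx":265,"ty":470,"tz":70,"yaw":0},{"tx":265,"ty":470,"tz":70,"yaw":0},{"tx":265,"ty":470,"tz":70,"yaw":0},{"tx":265,"ty":470,"tz":70,"yaw":0},{"tx":265,"ty":470,"tz":70,"yaw":0},{"tx":265,"ty":470,"tz":70,"yaw":0},{"tx":265,"ty":470,"tz":70,"yaw":0}]' 1 30
python3 - <<'E'
from h import *
o=robot.get_obs(); print(o["qpos"],o["eef_pos"],o["joint_vel"])
E
```

```text
clock: 1.15
eef_pos: [507.8, -243.0, 296.1]
tool_rot: [0.983, 0.186, -0.0, 0.0]
wrist_force: [0.4, 0.2, -0.8]
opening: 85.3
[ 0.40132041  0.33481756 -0.07461388  1.89729073  0.03112217  0.91065499
 -0.88533246] [ 507.77387862 -243.04317132  296.05588777] [-0.78215579 -0.0322381  -0.12645869 -0.12142868  0.04868996  0.14687679
 -0.92191876]
```

```bash
python3 -m inch '[{"tx":15,"ty":26,"tz":3,"yaw":0},{"tx":15,"ty":26,"tz":3,"yaw":0},{"tx":15,"ty":26,"tz":3,"yaw":0}]'
python3 - <<'E'
from h import *
o=robot.get_obs(); im=vision.get_image("wrist"); cv2.imwrite("pics/w2.png",im)
print(o["eef_pos"],o["tool_rot"],abs(o["joint_vel"]).max())
np.savez("w2.npz",pos=o["eef_pos"],q=o["tool_rot"])
for X in ((550.6,-284,120),(538,-227,120),(527,-177,120),(515,-130,120)): print(proj_wrist(o["eef_pos"],o["tool_rot"],X))
E
```

```text
clock: 1.4
eef_pos: [523.1, -217.0, 298.8]
tool_rot: [0.982, 0.188, 0.0, -0.0]
wrist_force: [-0.8, 0.1, -1.0]
opening: 85.2
[ 523.1445414  -216.97751574  298.75802177] [ 9.82191436e-01  1.87882811e-01  7.90578233e-05 -1.62738665e-04] 0.044101453585437225
(np.float64(382.8710808236467), np.float64(178.85292062052275))
(np.float64(334.216917014609), np.float64(171.04853134726332))
(np.float64(290.88427807240475), np.float64(164.05360352855067))
(np.float64(249.13891406642404), np.float64(158.7153224958239))
```

View pics/w2.png

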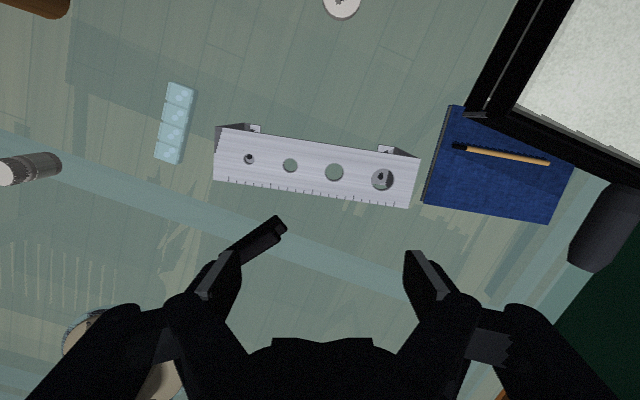

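The holes show at about (249,159), (290,165), (334,172) and (382,180), within 1 px of my prediction. On to the cup.

```bash
python3 -m inch '[{"tx":4,"ty":21,"tz":0,"yaw":0},{"tx":77,"ty":425,"tz":-39,"yaw":0},{"tx":77,"ty":425,"tz":-39,"yaw":0},{"tx":77,"ty":425,"tz":-39,"yaw":0},{"tx":77,"ty":425,"tz":-39,"yaw":0},{"tx":77,"ty":425,"tz":-39,"yaw":0},{"tx":77,"ty":425,"tz":-39,"yaw":0},{"tx":77,"ty":425,"tz":-39,"yaw":0},{"tx":77,"ty":425,"tz":-39,"yaw":0},{"tx":77,"ty":425,"tz":-39,"yaw":0},{"tx":77,"ty":425,"tz":-39,"yaw":0},{"tx":77,"ty":425,"tz":-39,"yaw":0}]' 
python3 -m inch '[{"tx":0,"ty":0,"tz":0,"yaw":0},{"tx":0,"ty":0,"tz":0,"yaw":0}]'
python3 - <<'E'
from h import *
o=robot.get_obs(); im=vision.get_image("wrist"); cv2.imwrite("pics/w3.png",im)
print(o["qpos"],o["eef_pos"],o["tool_rot"],abs(o["joint_vel"]).max())
np.savez("w3.npz",pos=o["eef_pos"],q=o["tool_rot"])
print(proj_wrist(o["eef_pos"],o["tool_rot"],(600,208,156)))
# holes from w2
w=np.load("w2.npz"); g=cv2.cvtColor(cv2.imread("pics/w2.png"),cv2.COLOR_BGR2GRAY)
for u,v,r in ((249,159,9),(290,165,11),(334,172,13),(382,180,14)):
    c=g[v-r:v+r+1,u-r:u+r+1]; m=(c<150).astype(np.uint8)
    n,l,s,ce=cv2.connectedComponentsWithStats(m); k=1+np.argmax(s[1:,4])
    x=s[k,0]+(s[k,2]-1)/2+u-r; y=s[k,1]+(s[k,3]-1)/2+v-r
    print((x,y),s[k],atz(ray_wrist(w["pos"],w["q"],(x,y)),120))
E
```

```text
clock: 2.45
eef_pos: [599.2, 213.3, 258.5]
tool_rot: [0.982, 0.189, -0.0, -0.002]
wrist_force: [-0.8, 0.5, -0.7]
opening: 85.5
clock: 2.62
eef_pos: [599.5, 203.7, 259.2]
tool_rot: [0.983, 0.185, -0.001, 0.001]
wrist_force: [0.2, -0.8, -0.5]
opening: 85.5
[-0.30736609  0.46431151 -0.16144751  1.78268332  0.09316954  0.90348084
 -1.70886404] [599.50051139 203.69874118 259.20526506] [ 9.82771656e-01  1.84821468e-01 -6.00802701e-04  7.32143575e-04] 0.020242648899862877
(np.float64(317.08519050679746), np.float64(196.13339478017406))
(np.float64(248.0), np.float64(159.0)) [ 3  4 11 11 95] [ 514.19739203 -128.8745959   120.        ]
(np.float64(289.5), np.float64(165.0)) [  3   4  16  15 177] [ 525.35881814 -175.87986294  120.        ]
(np.float64(334.0), np.float64(172.0)) [  4   4  19  19 285] [ 536.85902549 -227.1984898   120.        ]
(np.float64(382.5), np.float64(179.5)) [  3   3  24  22 415] [ 549.72955015 -283.93163528  120.        ]
```

Run:
```python
import cv2
im=cv2.imread("pics/w3.png"); cv2.imwrite("pics/w3c.png",cv2.resize(im[100:300,200:440],None,fx=3,fy=3,interpolation=cv2.INTER_CUBIC))
```

```text
(no output)
```

View pics/w3c.png

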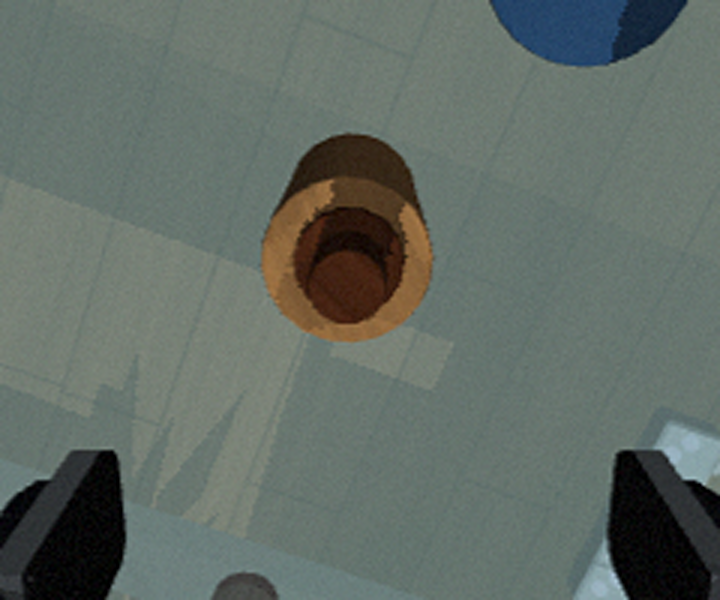

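The grip's top disc centre is at crop (348,286), full pixel (315.7,195), which agrees with the triangulation to about 1 mm.

Run:
```python
from h import *
np.set_printoptions(precision=1,suppress=True)
o=robot.get_obs(); print(o["eef_pos"],abs(o["joint_vel"]).max())
w=np.load("w3.npz")
rw=ray_wrist(w["pos"],w["q"],(315.7,195)); print(atz(rw,156),atz(rw,160))
S=ray_fixed("scene",(101.5/4+320,43.5/4+190));D=ray_fixed("side",(101.5/4+312,36.5/4+160))
print(tri([rw,S,D]))
```

```text
[599.6 203.1 259.5] 0.009594793079476388
[600.6 209.6 156. ] [601.7 209.9 160. ]
(array([600.6, 208.8, 160. ]), [np.float64(1.5469226270967835), np.float64(1.3952468282666868), np.float64(0.5836651009821808)])
```

```bash
python3 -m inch '[{"tx":0.5,"ty":3,"tz":-15,"yaw":0},{"tx":1,"ty":6,"tz":-45,"yaw":0},{"tx":1,"ty":6,"tz":-75,"yaw":0},{"tx":1,"ty":6,"tz":-100,"yaw":0},{"tx":1,"ty":6,"tz":-116,"yaw":0},{"tx":1,"ty":6,"tz":-124,"yaw":0},{"tx":1,"ty":6,"tz":-127,"yaw":0},{"tx":1,"ty":6,"tz":-127,"yaw":0},{"tx":1,"ty":6,"tz":-127,"yaw":0}]'
python3 - <<'E'
from h import *
im=vision.get_image("wrist"); o=robot.get_obs(); cv2.imwrite("pics/w4.png",im[120:400,160:480])
print(o["eef_pos"],o["tool_rot"],o["wrist_force"])
print(proj_wrist(o["eef_pos"],o["tool_rot"],(600.6,209.3,157)))
E
```

```text
clock: 3.42
eef_pos: [601.0, 211.4, 133.9]
tool_rot: [0.983, 0.185, 0.001, -0.0]
wrist_force: [-0.4, -0.4, -0.9]
opening: 85.1
[601.08790866 211.76177068 134.13435877] [ 9.82653423e-01  1.85448909e-01  9.66325436e-04 -1.33532415e-04] [ 0.37729604 -0.41579523  0.11961823]
(np.float64(324.9259378087299), np.float64(276.3110652887592))
```

View pics/w4.png

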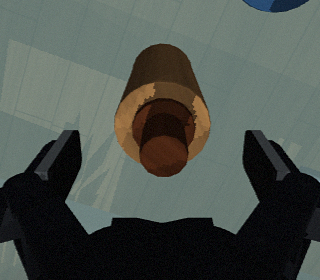

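The grip is centred between the jaws, at crop (164,158) with the jaw midpoint at x≈163. I'll lower a little, then close.

```bash
python3 -m inch '[{"tx":0,"ty":0,"tz":-1.5,"yaw":0},{"tx":0,"ty":0,"tz":-3,"yaw":0},{"tx":0,"ty":0,"tz":-3,"yaw":0},{"tx":0,"ty":0,"tz":-3,"yaw":0}]'
python3 -m inch '[{"tx":0,"ty":0,"tz":0,"yaw":0},{"tx":0,"ty":0,"tz":0,"yaw":0},{"tx":0,"ty":0,"tz":0,"yaw":0},{"tx":0,"ty":0,"tz":0,"yaw":0},{"tx":0,"ty":0,"tz":0,"yaw":0},{"tx":0,"ty":0,"tz":0,"yaw":0},{"tx":0,"ty":0,"tz":0,"yaw":0},{"tx":0,"ty":0,"tz":0,"yaw":0}]' 0 35
```

```text
clock: 3.8
eef_pos: [600.3, 212.1, 130.0]
tool_rot: [0.983, 0.186, 0.0, -0.0]
wrist_force: [0.2, -0.1, 0.9]
opening: 85.4
clock: 4.47
eef_pos: [600.4, 212.1, 129.9]
tool_rot: [0.983, 0.186, 0.0, -0.0]
wrist_force: [1.1, 0.2, 1.7]
opening: 23.7
```

```bash
python3 -m inch '[{"tx":0,"ty":0,"tz":3,"yaw":0},{"tx":0,"ty":0,"tz":9,"yaw":0},{"tx":0,"ty":0,"tz":20,"yaw":0},{"tx":0,"ty":0,"tz":35,"yaw":0},{"tx":0,"ty":0,"tz":50,"yaw":0},{"tx":0,"ty":0,"tz":65,"yaw":0},{"tx":0,"ty":0,"tz":80,"yaw":0},{"tx":0,"ty":0,"tz":95,"yaw":0},{"tx":0,"ty":0,"tz":108,"yaw":0},{"tx":0,"ty":0,"tz":120,"yaw":0},{"tx":0,"ty":0,"tz":127,"yaw":0},{"tx":0,"ty":0,"tz":130,"yaw":0}]'
python3 -m inch '[{"tx":0,"ty":0,"tz":0,"yaw":0},{"tx":0,"ty":0,"tz":0,"yaw":0},{"tx":0,"ty":0,"tz":0,"yaw":0}]'
python3 - <<'E'
from h import *
o=robot.get_obs(); im=vision.get_image("wrist"); s=vision.get_image("side"); c=vision.get_image("scene"); cv2.imwrite("pics/w5.png",im)
cv2.imwrite("pics/s5.png",s);cv2.imwrite("pics/c5.png",c)
print(o["eef_pos"],o["tool_rot"],o["wrist_force"])
def cr(im,x,y): return cv2.resize(im[y:y+75,x:x+75],None,fx=4,fy=4,interpolation=cv2.INTER_CUBIC)
out=np.zeros((600,800,3),np.uint8)
out[:280,:320]=im[120:400,160:480]; out[:300,400:700]=cr(s,302,125); out[300:,400:700]=cr(c,308,165)
cv2.imwrite("pics/comp5.png",out)
E
```

```text
clock: 5.47
eef_pos: [600.7, 212.2, 261.5]
tool_rot: [0.983, 0.186, 0.001, -0.0]
wrist_force: [0.1, -0.5, -0.0]
opening: 23.5
clock: 5.72
eef_pos: [599.9, 211.9, 259.0]
tool_rot: [0.983, 0.186, -0.001, 0.0]
wrist_force: [0.2, 0.4, -0.7]
opening: 24.1
[599.87680667 211.85006162 258.97665045] [ 9.82576312e-01  1.85858272e-01 -6.87790417e-04  1.44242966e-04] [ 0.2496561   0.42432879 -0.74676804]
```

View pics/comp5.png

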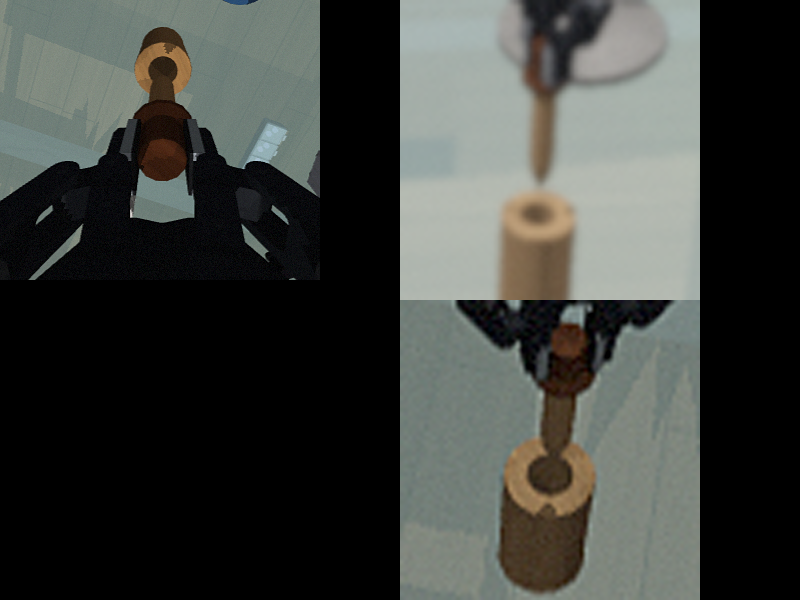

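The needle is held upright and the cup stands undisturbed. The tip is at crop (541,182) in the side view and about (555,455) in the scene view. Next I'll work out the in-hand tip offset and the shift to hole 15.

Run:
```python
from h import *
np.set_printoptions(precision=1,suppress=True)
o=robot.get_obs(); pos=o["eef_pos"]; print(pos, o["wrist_force"])
t,e=tri([ray_fixed("side",(336.9,170.1)),ray_fixed("scene",(346.4,203.4))]); print("tip",t,e,t-pos)
r=ray_wrist(pos,o["tool_rot"],(323,279)); print("grip top",atz(r,pos[2]+26)-pos)
```

```text
[600.  211.9 259. ] [-0.5 -0.1 -1.1]
tip [600.7 211.7 152.5] [np.float64(1.7876032850049464), np.float64(1.787603285004817)] [   0.7   -0.2 -106.5]
grip top [-0.3 -1.3 26. ]
```

```bash
python3 -m inch '[{"tx":-2,"ty":-10,"tz":0,"yaw":0},{"tx":-6,"ty":-32,"tz":0,"yaw":0},{"tx":-13,"ty":-68,"tz":0,"yaw":0},{"tx":-20,"ty":-106,"tz":0,"yaw":0},{"tx":-27,"ty":-144,"tz":0,"yaw":0},{"tx":-35,"ty":-183,"tz":0,"yaw":0},{"tx":-42,"ty":-222,"tz":0,"yaw":0},{"tx":-50,"ty":-261,"tz":0,"yaw":0},{"tx":-57,"ty":-299,"tz":0,"yaw":0},{"tx":-64,"ty":-335,"tz":0,"yaw":0},{"tx":-70,"ty":-367,"tz":0,"yaw":0},{"tx":-74,"ty":-388,"tz":0,"yaw":0}]'
python3 -m inch '[{"tx":0,"ty":0,"tz":-4,"yaw":0},{"tx":0,"ty":0,"tz":-10,"yaw":0},{"tx":0,"ty":0,"tz":-14,"yaw":0},{"tx":0,"ty":0,"tz":-15,"yaw":0},{"tx":0,"ty":0,"tz":-15,"yaw":0},{"tx":0,"ty":0,"tz":-15,"yaw":0}]'
python3 - <<'E'
from h import *
o=robot.get_obs(); im=vision.get_image("wrist"); s=vision.get_image("side"); c=vision.get_image("scene")
cv2.imwrite("pics/w6.png",im);cv2.imwrite("pics/s6.png",s);cv2.imwrite("pics/c6.png",c)
np.savez("w6.npz",pos=o["eef_pos"],q=o["tool_rot"])
print(o["eef_pos"],o["wrist_force"],abs(o["joint_vel"]).max())
def cr(im,x,y,w,h,f): return cv2.resize(im[y:y+h,x:x+w],None,fx=f,fy=f,interpolation=cv2.INTER_CUBIC)
out=np.zeros((600,800,3),np.uint8)
out[:300,:480]=cr(im,220,120,240,150,2); out[:300,490:790]=cr(s,295,225,75,75,4); out[300:,:400]=cr(c,160,115,100,75,4)
cv2.imwrite("pics/comp6.png",out)
E
```

```text
clock: 6.87
eef_pos: [524.4, -180.5, 259.7]
tool_rot: [0.983, 0.184, -0.0, 0.001]
wrist_force: [-0.2, 0.4, -0.0]
opening: 23.9
clock: 7.37
eef_pos: [526.5, -174.9, 244.7]
tool_rot: [0.982, 0.187, -0.0, -0.0]
wrist_force: [0.3, 0.2, -0.2]
opening: 23.6
[ 526.51866954 -174.92115112  244.65906179] [ 0.31002812  0.1903366  -0.23520958] 0.006468417005677298
```

View pics/comp6.png

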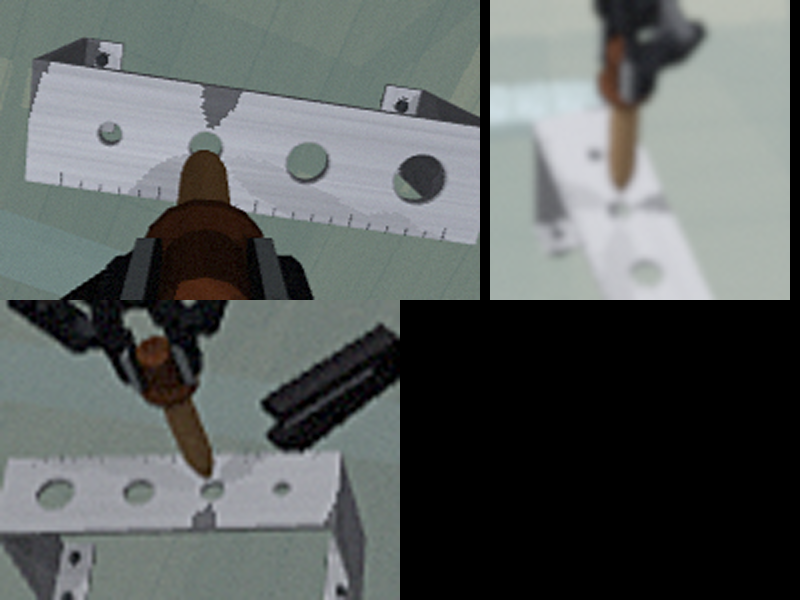

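The point hangs close above hole 15. In the wrist crop the hole is at (206,147) and the tip at (204,152). In the side crop they are at (617,209) and (623,187), and in the scene crop at (212,490) and (209,474).

Run:
```python
from h import *
np.set_printoptions(precision=1,suppress=True)
w=np.load("w6.npz"); pos,q=w["pos"],w["q"]
W=lambda x,y: ray_wrist(pos,q,(220+(x-.5)/2,120+(y-.5)/2))
D=lambda x,y: ray_fixed("side",(295+(x-490-1.5)/4,225+(y-1.5)/4))
S=lambda x,y: ray_fixed("scene",(160+(x-1.5)/4,115+(y-300-1.5)/4))
print("h15 tri",tri([W(206,147),D(617,209),S(212,490)]), "wrist@120",atz(W(206,147),120))
print("h20 tri",tri([W(307,162),D(646,271),S(138,491)]), "wrist@120",atz(W(307,162),120))
print("h25 wrist",atz(W(419,178),120),"h10",atz(W(110,132),120))
print("tip tri fixed",tri([D(623,187),S(210,474)]))
for z in (134,137): print("tip wrist top edge",z,atz(W(204,151),z))
```

```text
h15 tri (array([ 525.4, -176.8,  120.3]), [np.float64(0.474972611636017), np.float64(2.3848223455208637), np.float64(2.1760316347762108)]) wrist@120 [ 525.8 -176.6  120. ]
h20 tri (array([ 537.3, -226.9,  121.3]), [np.float64(0.4794555970003812), np.float64(1.6653310007621718), np.float64(1.8092328011328573)]) wrist@120 [ 537.2 -226.8  120. ]
h25 wrist [ 550.3 -283.3  120. ] h10 [ 515.5 -129.5  120. ]
tip tri fixed (array([ 527.1, -174.1,  140.5]), [np.float64(0.2926558948019458), np.float64(0.29265589480192633)])
tip wrist top edge 134 [ 527.4 -174.9  134. ]
tip wrist top edge 137 [ 528.2 -174.6  137. ]
```

```bash
python3 -m inch '[{"tx":-0.7,"ty":-1.6,"tz":0,"yaw":0},{"tx":-0.7,"ty":-1.6,"tz":-4,"yaw":0},{"tx":-0.7,"ty":-1.6,"tz":-9,"yaw":0},{"tx":-0.7,"ty":-1.6,"tz":-14,"yaw":0},{"tx":-0.7,"ty":-1.6,"tz":-18,"yaw":0},{"tx":-0.7,"ty":-1.6,"tz":-20,"yaw":0},{"tx":-0.7,"ty":-1.6,"tz":-20,"yaw":0},{"tx":-0.7,"ty":-1.6,"tz":-20,"yaw":0}]'
python3 -m inch '[{"tx":0,"ty":0,"tz":-1,"yaw":0},{"tx":0,"ty":0,"tz":-2,"yaw":0},{"tx":0,"ty":0,"tz":-3,"yaw":0},{"tx":0,"ty":0,"tz":-4,"yaw":0},{"tx":0,"ty":0,"tz":-4,"yaw":0}]'
```

```text
clock: 8.18
eef_pos: [525.6, -177.6, 224.6]
tool_rot: [0.983, 0.186, -0.0, -0.0]
wrist_force: [1.1, 0.2, -0.4]
opening: 24.2
clock: 8.6
eef_pos: [525.5, -177.6, 220.6]
tool_rot: [0.983, 0.186, -0.0, -0.0]
wrist_force: [0.4, 0.6, -0.6]
opening: 23.6
```

```bash
python3 -m inch '[{"tx":0,"ty":0,"tz":-1,"yaw":0},{"tx":0,"ty":0,"tz":-2,"yaw":0},{"tx":0,"ty":0,"tz":-2.5,"yaw":0}]'
```

```text
clock: 8.85
eef_pos: [525.5, -177.6, 218.1]
tool_rot: [0.983, 0.186, -0.0, -0.0]
wrist_force: [0.1, 0.5, 0.3]
opening: 23.8
```

```bash
python3 -m inch '[{"tx":0,"ty":0,"tz":-0.8,"yaw":0},{"tx":0,"ty":0,"tz":-1.6,"yaw":0},{"tx":0,"ty":0,"tz":-2,"yaw":0}]'
```

```text
clock: 9.1
eef_pos: [525.7, -177.5, 216.2]
tool_rot: [0.983, 0.186, 0.0, -0.0]
wrist_force: [0.2, 1.0, 0.1]
opening: 24.2
```

```bash
python3 -m inch '[{"tx":0,"ty":0,"tz":-0.8,"yaw":0},{"tx":0,"ty":0,"tz":-1.6,"yaw":0},{"tx":0,"ty":0,"tz":-2,"yaw":0}]'
```

```text
clock: 9.35
eef_pos: [525.7, -177.4, 214.3]
tool_rot: [0.983, 0.186, 0.0, -0.0]
wrist_force: [0.4, 1.4, 1.6]
opening: 23.5
```

```bash
python3 -m inch '[{"tx":0.2,"ty":0.8,"tz":-0.5,"yaw":0},{"tx":0.2,"ty":0.8,"tz":-1,"yaw":0},{"tx":0.2,"ty":0.8,"tz":-1,"yaw":0}]'
```

```text
clock: 9.6
eef_pos: [525.8, -176.7, 213.2]
tool_rot: [0.983, 0.186, -0.0, -0.0]
wrist_force: [0.8, 2.0, 0.6]
opening: 24.0
```

```bash
python3 -m inch '[{"tx":0,"ty":0,"tz":-0.5,"yaw":0},{"tx":0,"ty":0,"tz":-1,"yaw":0},{"tx":0,"ty":0,"tz":-1,"yaw":0}]'
```

```text
clock: 9.85
eef_pos: [525.9, -176.7, 212.3]
tool_rot: [0.983, 0.186, 0.0, -0.0]
wrist_force: [0.1, 2.1, 1.1]
opening: 23.8
```

```bash
python3 -m inch '[{"tx":0.2,"ty":0.8,"tz":0,"yaw":0},{"tx":0.2,"ty":0.8,"tz":-0.7,"yaw":0},{"tx":0.2,"ty":0.8,"tz":-1,"yaw":0}]'
```

```text
clock: 10.1
eef_pos: [526.2, -176.1, 211.5]
tool_rot: [0.983, 0.186, 0.0, 0.0]
wrist_force: [0.7, 0.9, 6.3]
opening: 23.5
```

```bash
python3 -m inch '[{"tx":0,"ty":0.3,"tz":-0.5,"yaw":0},{"tx":0,"ty":0.3,"tz":-1,"yaw":0},{"tx":0,"ty":0.3,"tz":-1,"yaw":0}]'
```

```text
clock: 10.35
eef_pos: [526.6, -175.9, 211.2]
tool_rot: [0.983, 0.186, 0.001, 0.0]
wrist_force: [-0.4, 0.3, 9.3]
opening: 23.8
```

The gauge stopped it at hole 15: about 17 mm deep, 9 N vertical, almost no side force. So it is thicker than 15. I'll lift it out and shift to hole 20.

```bash
python3 -m inch '[{"tx":0,"ty":0,"tz":1.5,"yaw":0},{"tx":0,"ty":0,"tz":4,"yaw":0},{"tx":0,"ty":0,"tz":10,"yaw":0},{"tx":0,"ty":0,"tz":18,"yaw":0},{"tx":0,"ty":0,"tz":26,"yaw":0},{"tx":0,"ty":0,"tz":32,"yaw":0},{"tx":2,"ty":-8,"tz":34,"yaw":0},{"tx":5,"ty":-22,"tz":34,"yaw":0},{"tx":8,"ty":-37,"tz":34,"yaw":0},{"tx":10.5,"ty":-47,"tz":34,"yaw":0},{"tx":11.5,"ty":-50.7,"tz":34,"yaw":0},{"tx":11.5,"ty":-50.7,"tz":34,"yaw":0}]'
python3 -m inch '[{"tx":0,"ty":0,"tz":0,"yaw":0},{"tx":0,"ty":0,"tz":0,"yaw":0}]'
python3 - <<'E'
from h import *
o=robot.get_obs(); im=vision.get_image("wrist"); s=vision.get_image("side"); c=vision.get_image("scene")
cv2.imwrite("pics/w7.png",im)
print(o["eef_pos"],o["tool_rot"],o["wrist_force"],abs(o["joint_vel"]).max())
np.savez("w7.npz",pos=o["eef_pos"],q=o["tool_rot"])
def cr(im,x,y,w,h,f): return cv2.resize(im[y:y+h,x:x+w],None,fx=f,fy=f,interpolation=cv2.INTER_CUBIC)
out=np.zeros((600,800,3),np.uint8)
out[:300,:480]=cr(im,220,120,240,150,2); out[:300,490:790]=cr(s,305,235,75,75,4); out[300:,:400]=cr(c,150,110,100,75,4)
cv2.imwrite("pics/comp7.png",out)
E
```

```text
clock: 11.35
eef_pos: [537.4, -228.1, 243.8]
tool_rot: [0.983, 0.185, -0.0, 0.0]
wrist_force: [0.3, 0.0, -0.5]
opening: 23.8
clock: 11.52
eef_pos: [537.3, -225.7, 244.0]
tool_rot: [0.983, 0.186, -0.0, -0.0]
wrist_force: [-0.2, 0.4, -0.1]
opening: 23.8
[ 537.32414854 -225.72739699  244.03603323] [ 9.82524711e-01  1.86131747e-01 -2.32822372e-04 -3.33616850e-04] [-0.17497586  0.42683936 -0.13624682] 0.005960822129784677
```

View pics/comp7.png

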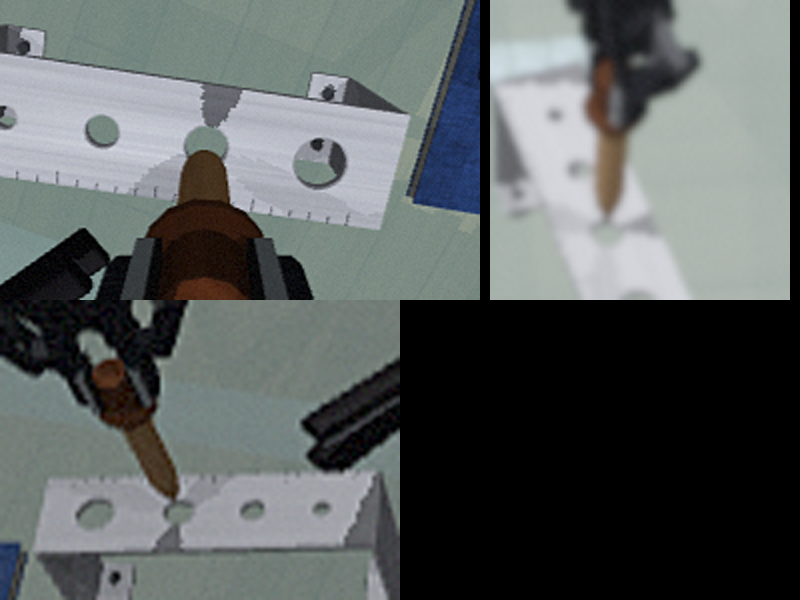

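The needle is above hole 20, with the hole at crop (206,147) as before. I'll lower it in small watched steps.

```bash
python3 -m inch '[{"tx":0,"ty":-0.6,"tz":-4,"yaw":0},{"tx":0,"ty":-0.6,"tz":-10,"yaw":0},{"tx":0,"ty":-0.6,"tz":-16,"yaw":0},{"tx":0,"ty":-0.6,"tz":-21,"yaw":0},{"tx":0,"ty":-0.6,"tz":-25,"yaw":0},{"tx":0,"ty":-0.6,"tz":-28,"yaw":0},{"tx":0,"ty":-0.6,"tz":-30,"yaw":0},{"tx":0,"ty":-0.6,"tz":-31,"yaw":0},{"tx":0,"ty":-0.6,"tz":-31,"yaw":0}]'
python3 -m inch '[{"tx":0,"ty":0,"tz":-1,"yaw":0},{"tx":0,"ty":0,"tz":-1.5,"yaw":0},{"tx":0,"ty":0,"tz":-2,"yaw":0}]'
```

```text
clock: 12.42
eef_pos: [537.4, -227.0, 213.1]
tool_rot: [0.983, 0.186, -0.0, -0.0]
wrist_force: [0.2, -0.4, -0.9]
opening: 23.7
clock: 12.67
eef_pos: [537.5, -227.0, 211.4]
tool_rot: [0.983, 0.186, 0.0, 0.0]
wrist_force: [0.2, 0.1, -0.8]
opening: 23.9
```

```bash
python3 -m inch '[{"tx":0,"ty":0,"tz":-1,"yaw":0},{"tx":0,"ty":0,"tz":-1.5,"yaw":0},{"tx":0,"ty":0,"tz":-2,"yaw":0}]'
```

```text
clock: 12.92
eef_pos: [537.5, -227.0, 209.3]
tool_rot: [0.983, 0.186, -0.0, 0.0]
wrist_force: [0.9, 0.7, -1.3]
opening: 23.8
```

```bash
python3 -m inch '[{"tx":0,"ty":0,"tz":-0.7,"yaw":0},{"tx":0,"ty":0,"tz":-1.4,"yaw":0},{"tx":0,"ty":0,"tz":-2,"yaw":0},{"tx":0,"ty":0,"tz":-2,"yaw":0}]'
```

```text
clock: 13.25
eef_pos: [537.4, -227.0, 207.1]
tool_rot: [0.983, 0.186, -0.0, -0.0]
wrist_force: [0.3, -0.7, -0.1]
opening: 23.3
```

```bash
python3 -m inch '[{"tx":0,"ty":0,"tz":-0.7,"yaw":0},{"tx":0,"ty":0,"tz":-1.4,"yaw":0},{"tx":0,"ty":0,"tz":-2,"yaw":0},{"tx":0,"ty":0,"tz":-2,"yaw":0}]'
```

```text
clock: 13.58
eef_pos: [537.4, -226.9, 205.2]
tool_rot: [0.983, 0.186, -0.0, -0.0]
wrist_force: [-1.2, -0.3, 0.6]
opening: 23.7
```

```bash
python3 -m inch '[{"tx":-0.1,"ty":0,"tz":-0.7,"yaw":0},{"tx":-0.2,"ty":0,"tz":-1.4,"yaw":0},{"tx":-0.2,"ty":0,"tz":-2,"yaw":0},{"tx":-0.2,"ty":0,"tz":-2,"yaw":0}]'
```

```text
clock: 13.92
eef_pos: [537.2, -227.0, 203.1]
tool_rot: [0.983, 0.186, -0.0, -0.0]
wrist_force: [0.9, 0.1, -0.1]
opening: 23.7
```

```bash
python3 -m inch '[{"tx":0,"ty":0,"tz":-0.7,"yaw":0},{"tx":0,"ty":0,"tz":-1.4,"yaw":0},{"tx":0,"ty":0,"tz":-2,"yaw":0},{"tx":0,"ty":0,"tz":-2,"yaw":0}]'
```

```text
clock: 14.25
eef_pos: [537.3, -227.0, 201.2]
tool_rot: [0.983, 0.186, -0.0, -0.0]
wrist_force: [-0.3, 0.8, -0.7]
opening: 23.6
```

```bash
python3 -m inch '[{"tx":0,"ty":0,"tz":-1,"yaw":0},{"tx":0,"ty":0,"tz":-2,"yaw":0},{"tx":0,"ty":0,"tz":-3,"yaw":0},{"tx":0,"ty":0,"tz":-3,"yaw":0}]'
```

```text
clock: 14.58
eef_pos: [537.3, -227.0, 198.1]
tool_rot: [0.983, 0.186, -0.0, -0.0]
wrist_force: [0.3, 0.1, -0.6]
opening: 23.9
```

```bash
python3 -m inch '[{"tx":0,"ty":0,"tz":-1,"yaw":0},{"tx":0,"ty":0,"tz":-2,"yaw":0},{"tx":0,"ty":0,"tz":-3,"yaw":0},{"tx":0,"ty":0,"tz":-4,"yaw":0},{"tx":0,"ty":0,"tz":-4,"yaw":0}]'
```

```text
clock: 15.0
eef_pos: [537.2, -227.0, 194.1]
tool_rot: [0.983, 0.186, -0.0, -0.0]
wrist_force: [0.5, 0.1, -0.4]
opening: 23.8
```

34 mm deep with no resistance, so it passes hole 20. I'll continue down.

```bash
python3 -m inch '[{"tx":0,"ty":0,"tz":-2,"yaw":0},{"tx":0,"ty":0,"tz":-4,"yaw":0},{"tx":0,"ty":0,"tz":-6,"yaw":0},{"tx":0,"ty":0,"tz":-9,"yaw":0},{"tx":0,"ty":0,"tz":-12,"yaw":0},{"tx":0,"ty":0,"tz":-14,"yaw":0},{"tx":0,"ty":0,"tz":-15,"yaw":0},{"tx":0,"ty":0,"tz":-15,"yaw":0}]'
```

```text
clock: 15.67
eef_pos: [537.2, -226.9, 179.0]
tool_rot: [0.983, 0.186, -0.0, -0.0]
wrist_force: [0.6, 0.3, -1.1]
opening: 23.3
```

```bash
python3 -m inch '[{"tx":0,"ty":0,"tz":-2,"yaw":0},{"tx":0,"ty":0,"tz":-5,"yaw":0},{"tx":0,"ty":0,"tz":-9,"yaw":0},{"tx":0,"ty":0,"tz":-13,"yaw":0},{"tx":0,"ty":0,"tz":-17,"yaw":0},{"tx":0,"ty":0,"tz":-20,"yaw":0},{"tx":0,"ty":0,"tz":-22,"yaw":0},{"tx":0,"ty":0,"tz":-22,"yaw":0}]'
```

```text
clock: 16.33
eef_pos: [537.2, -226.9, 156.7]
tool_rot: [0.983, 0.186, -0.0, -0.0]
wrist_force: [0.7, 0.1, -0.6]
opening: 23.8
```

```bash
python3 -m inch '[{"tx":0,"ty":0,"tz":-2,"yaw":0},{"tx":0,"ty":0,"tz":-5,"yaw":0},{"tx":0,"ty":0,"tz":-9,"yaw":0},{"tx":0,"ty":0,"tz":-13,"yaw":0},{"tx":0,"ty":0,"tz":-16,"yaw":0},{"tx":0,"ty":0,"tz":-18,"yaw":0},{"tx":0,"ty":0,"tz":-20,"yaw":0},{"tx":0,"ty":0,"tz":-20,"yaw":0}]'
```

```text
clock: 17.0
eef_pos: [537.3, -226.9, 136.9]
tool_rot: [0.983, 0.186, -0.0, -0.0]
wrist_force: [1.1, 1.4, -2.1]
opening: 24.2
```

Expected flange contact is at a TCP z of about 128.

```bash
python3 -m inch '[{"tx":0,"ty":0,"tz":-2,"yaw":0},{"tx":0,"ty":0,"tz":-4,"yaw":0},{"tx":0,"ty":0,"tz":-6,"yaw":0},{"tx":0,"ty":0,"tz":-7,"yaw":0},{"tx":0,"ty":0,"tz":-7,"yaw":0}]'
```

```text
clock: 17.42
eef_pos: [537.3, -227.0, 130.1]
tool_rot: [0.983, 0.186, -0.0, -0.0]
wrist_force: [2.1, 0.8, -1.4]
opening: 23.7
```

```bash
python3 -m inch '[{"tx":0,"ty":0,"tz":-0.5,"yaw":0},{"tx":0,"ty":0,"tz":-1,"yaw":0},{"tx":0,"ty":0,"tz":-1,"yaw":0}]'
```

```text
clock: 17.67
eef_pos: [537.4, -227.0, 129.3]
tool_rot: [0.983, 0.186, 0.0, 0.0]
wrist_force: [1.3, 1.5, -0.4]
opening: 23.7
```

```bash
python3 -m inch '[{"tx":0.3,"ty":0.3,"tz":-0.5,"yaw":0},{"tx":0.3,"ty":0.3,"tz":-1,"yaw":0},{"tx":0.3,"ty":0.3,"tz":-1,"yaw":0}]'
```

```text
clock: 17.92
eef_pos: [537.4, -226.8, 128.2]
tool_rot: [0.983, 0.186, -0.0, -0.0]
wrist_force: [0.8, 0.0, 0.6]
opening: 23.4
```

```bash
python3 -m inch '[{"tx":0,"ty":0,"tz":-0.5,"yaw":0},{"tx":0,"ty":0,"tz":-0.8,"yaw":0},{"tx":0,"ty":0,"tz":-0.8,"yaw":0}]'
```

```text
clock: 18.17
eef_pos: [537.4, -226.8, 127.8]
tool_rot: [0.983, 0.186, -0.0, 0.0]
wrist_force: [-0.6, 0.5, 5.3]
opening: 23.7
```

The flange touches down at TCP z 127.8 with 5 N. I'll ease off slightly, open, check and rise.

```bash
python3 -m inch '[{"tx":0,"ty":0,"tz":0.4,"yaw":0},{"tx":0,"ty":0,"tz":0.4,"yaw":0}]'
python3 -m inch '[{"tx":0,"ty":0,"tz":0,"yaw":0},{"tx":0,"ty":0,"tz":0,"yaw":0},{"tx":0,"ty":0,"tz":0,"yaw":0},{"tx":0,"ty":0,"tz":0,"yaw":0},{"tx":0,"ty":0,"tz":0,"yaw":0},{"tx":0,"ty":0,"tz":0,"yaw":0},{"tx":0,"ty":0,"tz":0,"yaw":0},{"tx":0,"ty":0,"tz":0,"yaw":0}]' 1
python3 -m inch '[{"tx":0,"ty":0,"tz":5,"yaw":0},{"tx":0,"ty":0,"tz":15,"yaw":0},{"tx":0,"ty":0,"tz":32,"yaw":0},{"tx":0,"ty":0,"tz":55,"yaw":0},{"tx":0,"ty":0,"tz":85,"yaw":0},{"tx":0,"ty":0,"tz":110,"yaw":0},{"tx":0,"ty":0,"tz":130,"yaw":0},{"tx":0,"ty":0,"tz":140,"yaw":0},{"tx":0,"ty":0,"tz":145,"yaw":0},{"tx":0,"ty":0,"tz":145,"yaw":0},{"tx":0,"ty":0,"tz":145,"yaw":0}]'
python3 - <<'E'
from h import *
im=vision.get_image("wrist"); s=vision.get_image("side"); c=vision.get_image("scene")
def cr(im,x,y,w,h,f): return cv2.resize(im[y:y+h,x:x+w],None,fx=f,fy=f,interpolation=cv2.INTER_CUBIC)
out=np.zeros((600,800,3),np.uint8)
out[:300,:480]=cr(im,220,120,240,150,2); out[:300,490:790]=cr(s,290,235,75,75,4); out[300:,:400]=cr(c,150,120,100,75,4); out[300:,410:790]=cr(c,150,120,380,300,1)[:300] if c.shape[0]>=420 else np.pad(c[120:400,150:530],((0,20),(0,0),(0,0)))
cv2.imwrite("pics/comp8.png",out)
E
```

```text
clock: 18.33
eef_pos: [537.4, -226.8, 127.9]
tool_rot: [0.983, 0.186, -0.0, 0.0]
wrist_force: [0.6, 0.5, 1.7]
opening: 24.1
clock: 19.0
eef_pos: [537.6, -226.7, 127.9]
tool_rot: [0.983, 0.186, -0.0, 0.0]
wrist_force: [-0.3, 0.2, -0.7]
opening: 85.3
clock: 19.92
eef_pos: [537.1, -226.5, 272.2]
tool_rot: [0.983, 0.186, -0.0, -0.0]
wrist_force: [-1.0, -0.6, -0.4]
opening: 85.3
```

View pics/comp8.png

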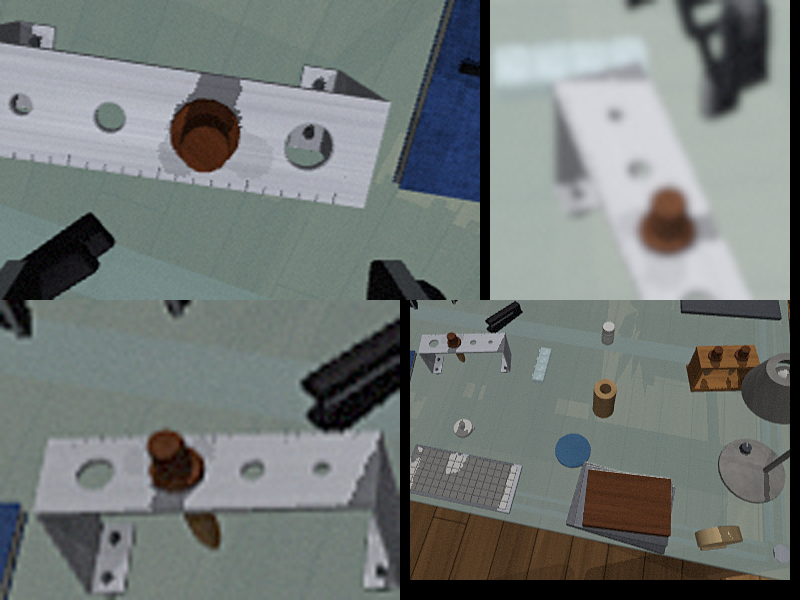

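The cap lies flat over hole 20 (wrist crop (205,135)) with the point showing below the plate. The cup, rack and the other things I can see are in place, and the gripper is clear.

```bash
python3 -c "
from bench import robot
print(robot.finish_job())"
```

```text
the job is handed in; nothing more can be done
None
```

The needle from the pen cup is size 20, and it now hangs point down in the size-20 hole of the gauge. I handed the job in at about 20 s of the 67 s allowed.

- **Size 15 hole:** I pressed the point in gently and it stopped about 17 mm deep. The push reached about 9 N, more than the 3 to 5 N needed, with almost no sideways force.
- **Size 20 hole:** the needle slid right through without resistance. I lowered it until the cap touched the plate at about 5 N, eased off to under 2 N, and then let go.

The last pictures show the cap flat on the plate and the point below it. The pen cup is standing empty, the other two needles are still in the rack, and the gripper is clear at about 272 mm.

No check failed. The camera-measured grip height came out at 160 mm instead of the nominal 156 mm, and the views disagreed by about 1 to 2.5 mm. The cap touched down at the height I expected.

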